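Bench check of a freshly bled brake lever

ROBOT

A 6-joint arm with a two-finger parallel gripper is mounted at the origin on the work surface. World frame = base frame: x ahead of the robot, y to its left, z up, the work surface at z = 0. Lengths are in m, angles in rad, forces in N, time in s.
With the tool pointing down it reaches from about 0.35 to 0.8 m from the base axis. Payload 7.3 kg.
Tool frame: the origin (TCP) lies between the finger pads; the fingertips stand 25 mm ahead of it and the grasp point (between the pads) lies 6 mm ahead of it (r.tip_extent is the distance from the TCP to the fingertips, in m); z points along the fingers, y is the direction in which the jaws open and shut (so a half turn about z gives the same grasp; the last joint's range is limited). The gripper opens to 85 mm and grips with 20 to 120 N. Pads are 22 mm wide; open, the fingers measure 114 mm over their backs; the gripper's body (76 mm by 85 mm) begins 54 mm behind the grasp point. The pads swing forward as they close: fully open they stand 13 mm farther back than shut.
Start: joints at [-1.273, 0.342, 1.524, -0, 1.275, -0.146], TCP at [0.225, -0.474, 0.256] pointing down, gripper open.
Joint ranges: [-2.53, 2.53], [-0.77, 2.02], [0.04, 2.7], [-1, 4.14], [0.28, 2.66], [-3.11, 3.11]. Speed limits (rad/s): [2.57, 2.57, 3.14, 3.14, 3.14, 3.14].

INTERFACE

Orientations are given as a unit quaternion [x, y, z, w].
In Python, from workcell import r, command_gripper, optics gives the robot as it stands. The module is installed in compiled form; this text tells all that it offers. Calls block until the motion is done:
- r.reach(position, orientation): joint-space move of the TCP to a pose.
- r.move_straight(position, orientation=None, speed=0.15, max_force=None): straight line of the TCP; orientation=None keeps the orientation; speed is the mean speed in m/s. With max_force (N) it stops when the force on the tool has changed by that much, and returns True; else False.
- r.movej(angles): joint-space move.
- command_gripper(opening, force=None): finger opening in m; force is the grip in N (None keeps the last); returns when the fingers have stopped.
- r.hold(seconds).
- r.solve_ik(position, orientation): joint angles nearest the present ones, or None.
- r.read_state(): the state.
- optics.get_image(name): name is "side" or "top"; returns (picture, depth): 400x640x3 uint8, red, green, blue; 400x640 float32, m along the optical axis (not along the pixel's ray), 0 where there is no reading.
- optics.camera_model(name): a dict with "K" (3x3 intrinsics, pixels), "R" (3x3) and "t" (3): a world point X has camera coordinates R X + t. Camera axes: x right, y down, z forward; pixel columns grow to the right and rows downward; lengths in m; the calibration is good to about 2 mm. A picture is of the moment at which its call begins. camera_model takes no time and is no camera call.
A pose or a line that the arm cannot do raises r.PlanningError and nothing moves.
- r.finish_job(): hands the job in, once; it reports no verdict.
The state is a dict: "time_s": time; "joint_positions": joint angles; "dq": joint speeds; "tau": joint torques, N m; "eef_pos": TCP position; "eef_rot": TCP orientation; "contact_force": force on the tool from outside, world axes, zero at the start; "torque": the same for the moment, N m; "grip_width": finger opening in m.
Only numpy, scipy, OpenCV 4.12 (cv2) and the standard library are available. Lean on these libraries where they do the work, as an engineer would, in place of code of your own. Each camera call takes 0.05 s, during which the arm holds its last target.

TASK

The hand brake clamped in the vise has just been bled. With the backs of your fingers, press its lever in towards the grip from the outside until it comes up solid, keep it firmly pressed against that stop for three seconds to see that it stays clear of the grip, then ease it back out to rest without letting it snap and take your hand away. Grasp nothing, keep your fingers out of the gap between lever and grip, do not strain the lever, and leave the fluid bottle, the parts tray and the screwdriver where they are.

Things in the scene. Friction and masses are not known exactly. Their poses are not given: they have to be found in the camera images.
- handlebar: Short motorcycle handlebar held level in a bench vise, its axis 150 to 160 mm above the bench. Steel tube 22 mm in diameter. Origin on its axis, within 30 mm of the middle of the vise jaws; y runs along the bar to the free (grip) end, z up, x away from the lever: the lever lies on the -x side and is pressed in along +x.
- vise: Grey swivel-base bench vise that holds the bar; fixed. Origin on the bench under the middle of its jaws, axes as the handlebar's. Jaws 80 mm wide along y, top 178 mm above the bench; screw and T-handle reach to x = -155 mm, 133 mm high; anvil to x = 103 mm.
- reservoir_top (a point): Middle of the black cap on the cream fluid reservoir, the highest point of the brake, 52 mm above the bar's axis. Reservoir, master cylinder and perch fill y = 36 to 127 mm, x = -62 to 25 mm of the handlebar frame.
- grip: Black rubber grip on the bar, 33 mm in diameter, 115 mm long, from y = 162 to 277 mm of the handlebar frame; same origin and axes as handlebar. A bar-end weight of the same diameter follows up to y = 300 mm. The fingers must not touch the grip.
- brake_lever (a joint): Lever angle, rad: 0 at rest (outermost), grows as it is pressed towards the grip. It comes up solid at a hard stop at 0.24, its ball end then about 20 mm short of the grip. Return spring at lever_press: about 2 N at rest, 7 N just short of the stop; a firm push against the stop is 10 to 20 N there, over 40 N strains it. Let go, it snaps out at about 4 rad/s; eased means under 2 rad/s.
- lever_blade: The polished aluminium lever, level, at the bar's height: 14 mm thick, 14 mm high, about 180 mm from pivot to the ball (18 mm in diameter) at its free end. This is its outer side, away from the grip, where it is pressed. Origin on the pivot axis at mid height; axes as the handlebar's, turning with the lever.
- lever_inner: The side of the same lever that faces the grip; same origin and axes as lever_blade. Fingers must not get behind the lever and touch it.
- lever_press (a point): Point on the lever's outer face, mid height, where it is best pressed: 113 mm along y from the pivot, 57 mm inboard of the ball. At rest the face here looks along -x of the handlebar, the lever's back is about 68 mm from the grip, and the point travels about 27 mm along +x and 14 mm along +y to the stop. Nothing is near below the lever except low things on the bench.
- lever_pivot (a point): Centre of the lever's pivot, 50 mm from the bar's axis on the lever's side, mid height of the lever.
- fluid_bottle_center (a point): Centre of a white bottle with yellow cap, 56 mm in diameter, 114 mm high, standing on the bench on the far side of the bar.
- parts_tray_center (a point): Centre of a black tray, 90 x 70 x 24 mm, with copper washers and bolts, on the bench on the far side of the bar.
- screwdriver: Green-handled screwdriver, 190 mm long, under 35 mm high, lying on the bench on the lever's side of the bar; origin at its middle on the bench, x along it to the tip.
There are look-alikes about, which are no part of the job. There is more than one size of the part that bears fluid_bottle_center; the job needs the smallest.

How it is judged:
By the outcome, as a careful person would: the job done as asked, in the order asked, and still so for the second after the job is handed in, with the robot touching nothing.
It also fails if it takes over 53 s, if anything falls off the work surface, if the arm or the gripper's body presses on something with over 40 N, if the wrist force passes 120 N, or if a joint passes its speed limit or range.

## Working session

There is one attempt and no reset: what is moved stays moved. The work goes in short steps, each a Python script; the robot and the scene stay as the last script left them, time stands still between calls to the robot, and variables do not carry over. Pictures are saved under pics/ and viewed, and the job is handed in when it is done.

```bash
mkdir -p pics
cat > h.py <<'E'
import numpy as np, cv2, pickle
from workcell import r, command_gripper, optics
def snap(tag):
    for n in ("side","top"):
        im,d=optics.get_image(n); cv2.imwrite(f"pics/{n}_{tag}.png",im[:,:,::-1]); np.save(f"pics/{n}_{tag}.npy",d)
def px(n,tag,u,v,w=1):
    d=np.load(f"pics/{n}_{tag}.npy"); m=optics.camera_model(n); 
    p=d[v-w:v+w+1,u-w:u+w+1]; z=np.median(p[p>0])
    c=np.linalg.inv(m["K"])@np.array([u,v,1])*z
    return np.array(m["R"]).T@(c-np.array(m["t"]))
def proj(n,X):
    m=optics.camera_model(n); c=m["R"]@np.array(X)+m["t"]; c=m["K"]@c; return c[:2]/c[2]
E
python3 - <<'E'
from h import *
snap("a"); s=r.read_state(); print(s["time_s"],s["eef_pos"],s["eef_rot"],s["grip_width"],s["contact_force"])
for n in("side","top"):
    m=optics.camera_model(n); print(n,-m["R"].T@m["t"],m["R"][2])
E
```

```text
0.1 [ 0.22535251 -0.47384382  0.25570464] [ 9.75480376e-01  2.20085392e-01 -4.89094945e-05 -6.74284139e-04] 0.0851954625889837 [ 0.14389711  0.72044222 -0.47038409]
side [ 0.37615063 -0.57700171  0.71628148] [ 0.29301445  0.66292318 -0.68896689]
top [ 0.41264021 -0.01789679  1.17270356] [ 0.19780619 -0.01968694 -0.98004344]
```

View pics/top_a.png

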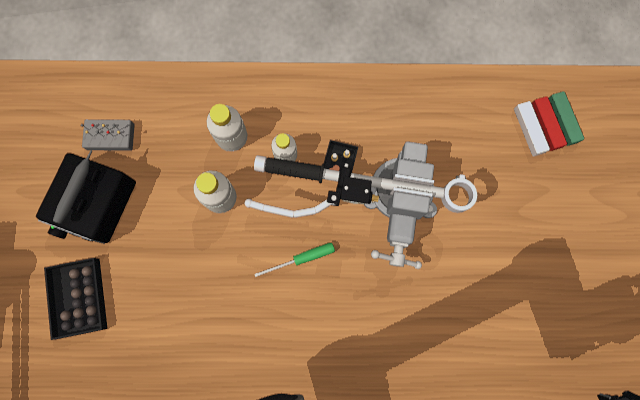

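View pics/side_a.png

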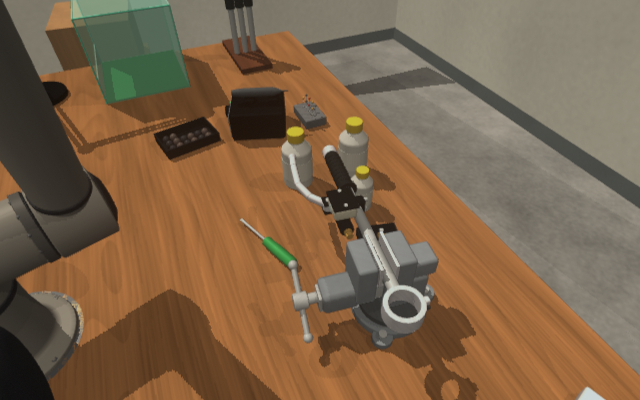

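Run:
```python
from h import *
a=cv2.imread("pics/top_a.png")[95:285,190:450]; cv2.imwrite("pics/top_crop.png",cv2.resize(a,None,fx=3,fy=3,interpolation=cv2.INTER_CUBIC))
a=cv2.imread("pics/side_a.png")[110:290,220:450]; cv2.imwrite("pics/side_crop.png",cv2.resize(a,None,fx=3.3,fy=3.3,interpolation=cv2.INTER_CUBIC))
```

```text
(no output)
```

View pics/top_crop.png

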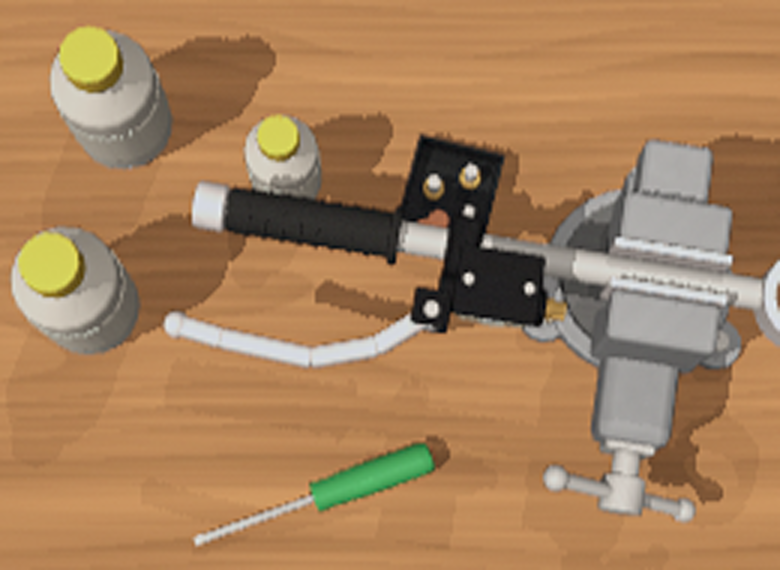

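View pics/side_crop.png

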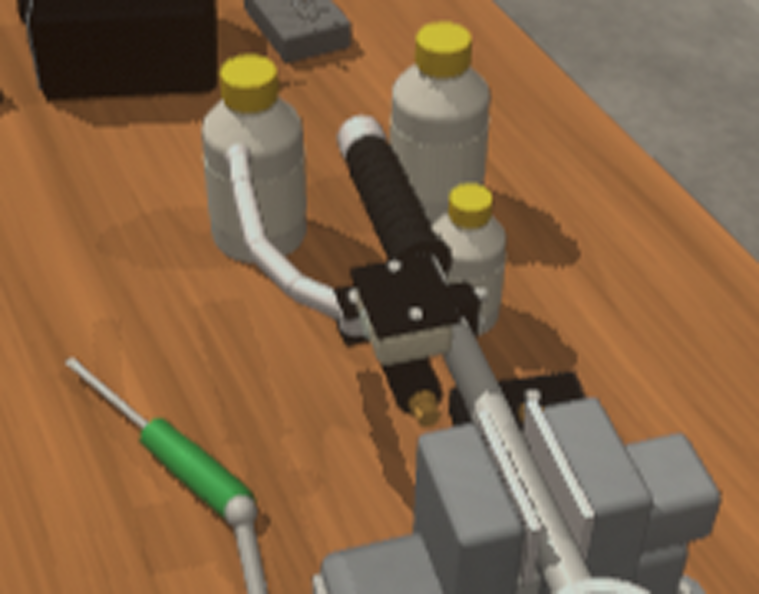

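Run:
```python
from h import *
P=dict(pivot=(334,198),bend=(294,213),ball=(248,203),mid=(270,209),mid2=(315,210),gripnear=(318,172),gripfar=(268,164),weight=(258,163),bartube=(331,175),bar2=(358,181),cap=(357,191),small=(283,140),big1=(207,183),big2=(220,113),drvend=(334,244),drvtip=(257,275),visescrew=(398,258),tray=(343,150))
for k,v in P.items(): print(k,px("top","a",*v).round(4))
# side: crop 3.3, off 220,110
Q=dict(ball=(236,155),bend=(255,245),pivotbolt=(350,297),lev=(300,285),gripfar=(365,155),gripnear=(430,240),cap=(415,290),big1=(248,70))
for k,v in Q.items(): 
    u=(round(220+v[0]/3.3),round(110+v[1]/3.3)); print("s",k,u,px("side","a",*u).round(4))
```

```text
pivot [ 0.6171 -0.0512  0.1686]
bend [0.5876 0.0299 0.1585]
ball [0.6071 0.1232 0.1623]
mid [0.5955 0.0787 0.1592]
mid2 [ 0.5937 -0.0128  0.1602]
gripnear [ 0.6709 -0.0184  0.1702]
gripfar [0.6875 0.0841 0.1687]
weight [0.6893 0.1045 0.1694]
bartube [ 0.6661 -0.0452  0.1647]
bar2 [ 0.644  -0.0972  0.2058]
cap [ 0.6237 -0.095   0.2061]
small [0.7568 0.0583 0.1143]
big1 [0.6489 0.2087 0.1594]
big2 [0.8008 0.1889 0.1588]
drvend [ 0.5421 -0.0565  0.0021]
drvtip [0.4699 0.1184 0.013 ]
visescrew [ 0.5017 -0.1885  0.1038]
tray [ 0.7677 -0.0783  0.0073]
s ball (292, 157) [0.6091 0.1143 0.1591]
s bend (297, 184) [0.5856 0.0253 0.1588]
s pivotbolt (326, 200) [ 0.616  -0.0519  0.1676]
s lev (311, 196) [ 0.5973 -0.0207  0.1592]
s gripfar (331, 157) [0.6832 0.0679 0.1673]
s gripnear (350, 183) [ 0.6793 -0.0304  0.1711]
s cap (346, 198) [ 0.6358 -0.0965  0.2032]
s big1 (295, 131) [0.6539 0.2097 0.1569]
```

```bash
cat >> h.py <<'E'
PH=np.deg2rad(8.5)
HX=np.array([np.cos(PH),-np.sin(PH),0]); HY=np.array([np.sin(PH),np.cos(PH),0])
PIV=np.array([0.617,-0.0515,0.0])
Z=0.160
def pose(th,gap):
    """tool pose with finger back 'gap' off the nominal outer face, lever at angle th"""
    c,s=np.cos(th),np.sin(th)
    X=c*HX-s*HY; Y=c*HY+s*HX
    p=PIV+Y*0.113+X*(-0.048-0.0145-gap); p[2]=Z
    a=np.pi/2-PH-th
    return p,np.array([np.cos(a/2),np.sin(a/2),0,0])
def F():
    f=np.mean([r.read_state()["contact_force"] for _ in range(3)],0); return f
E
python3 - <<'E'
from h import *
p,q=pose(0,0.06); hi=p+[0,0,.13]
for t in [(hi,q),(p,q),pose(0,0),pose(.24,0)]: print(t[0].round(4),r.solve_ik(*t))
command_gripper(0.0,20)
r.reach(hi,q); r.move_straight(p,q,speed=.12)
f0=F(); np.save("f0.npy",f0); print(r.read_state()["time_s"],r.read_state()["grip_width"],f0)
print(r.move_straight(pose(0,.012)[0],q,speed=.06,max_force=4), F()-f0)
snap("b"); print(r.read_state()["time_s"],r.read_state()["eef_pos"])
for n in("side","top"):
    u=proj(n,[.587,.067,.152]).astype(int); print(n,u)
    a=cv2.imread(f"pics/{n}_b.png")[max(0,u[1]-70):u[1]+70,max(0,u[0]-95):u[0]+95]; cv2.imwrite(f"pics/{n}_bc.png",cv2.resize(a,None,fx=4,fy=4,interpolation=cv2.INTER_CUBIC))
E
```

```text
[0.5125 0.0784 0.29  ] [ 3.83354208e-03  3.05345534e-01  1.48258128e+00 -4.44089210e-16
  1.35366584e+00  1.52186529e-01]
[0.5125 0.0784 0.16  ] [ 3.83354208e-03  4.29571757e-01  1.67976461e+00 -4.44089210e-16
  1.03225628e+00  1.52186529e-01]
[0.5719 0.0695 0.16  ] [-1.20798934e-02  5.23813931e-01  1.51494848e+00 -4.44089210e-16
  1.10283024e+00  1.36273093e-01]
[0.6019 0.0768 0.16  ] [ 5.84543273e-04  5.75397803e-01  1.42103947e+00 -4.44089210e-16
  1.14515538e+00  3.88937530e-01]
4.325 -8.819930874137334e-05 [-0.20873188 -0.5741914  -0.34852053]
False [ 1.15622738  0.58156609 -0.05178685]
5.375 [0.55970344 0.07135658 0.16002757]
side [290 174]
top [275 213]
```

View pics/top_bc.png

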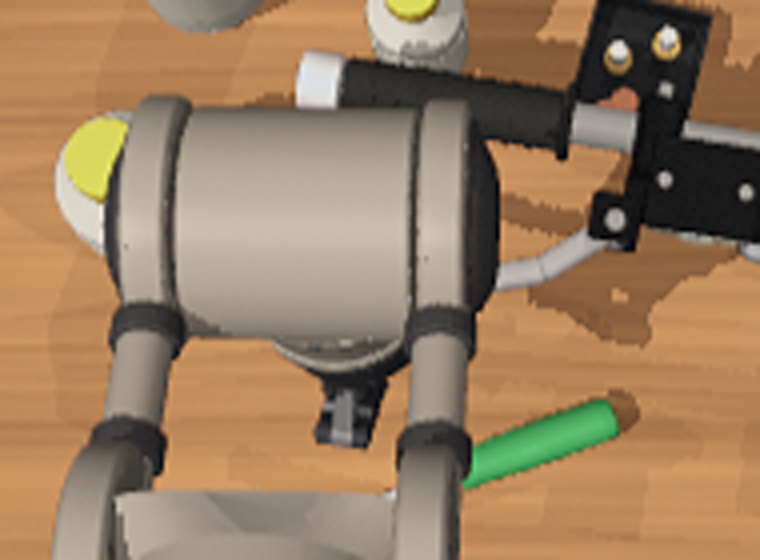

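View pics/side_bc.png

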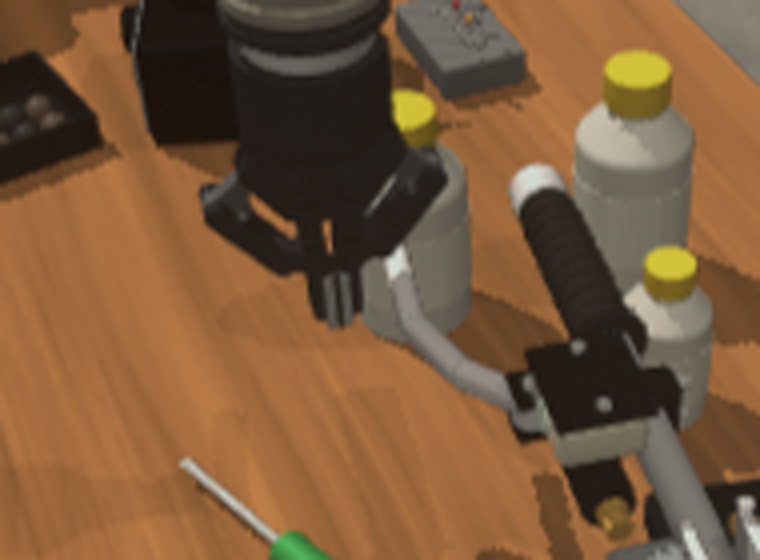

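Run:
```python
from h import *
p,q=pose(0,.012)
a=cv2.imread("pics/side_b.png"); x0,y0,x1,y1=265,135,335,195
a=cv2.resize(a[y0:y1,x0:x1],None,fx=11,fy=9.9*1.0,interpolation=cv2.INTER_CUBIC)
for z in (.135,.145,.152,.16,.17,.18,.19,.2):
  for dx in(-.0145,.0145):
    b=p+HX*dx-HY*.011; b[2]=z; u=proj("side",b)
    c=(int((u[0]-x0+.5)*11),int((u[1]-y0+.5)*9.9)); cv2.circle(a,c,4,(0,0,255) if z!=.16 else (0,255,0),-1)
cv2.imwrite("pics/z.png",a)
```

```text
(no output)
```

View pics/z.png

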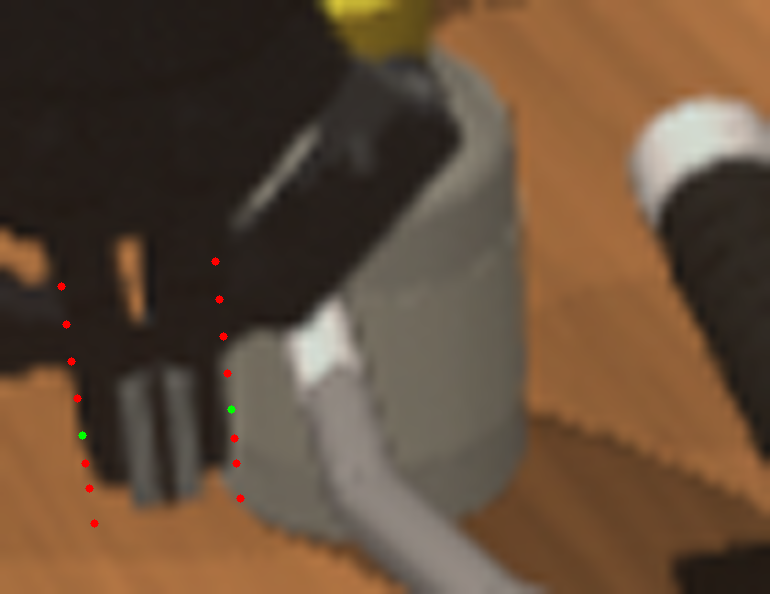

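```bash
sed -i 's/^Z=0.160/Z=0.152/' h.py
python3 - <<'E'
from h import *
f0=np.load("f0.npy")
def rep(t): s=r.read_state(); print(t,round(s["time_s"],2),s["eef_pos"].round(4),((s["contact_force"]-f0)@HX).round(2),(s["contact_force"]-f0).round(2))
p,q=pose(0,.012); r.move_straight(p,q,speed=.05); rep("low")
print(r.move_straight(*pose(0,-.002),speed=.03,max_force=6)); rep("contact?")
print(r.move_straight(*pose(.15,-.002),speed=.03,max_force=10)); rep("mid")
E
```

```text
low 5.68 [0.5596 0.0713 0.1515] 0.6 [ 0.76  1.   -0.11]
False
contact? 6.3 [0.574  0.0692 0.1519] -0.25 [-0.16  0.62  1.34]
False
mid 7.09 [0.5918 0.0744 0.1519] -4.13 [-4.07  0.69  2.33]
```

Run:
```python
from h import *
f0=np.load("f0.npy")
def rep(t): s=r.read_state(); print(t,round(s["time_s"],2),s["eef_pos"].round(4),((s["contact_force"]-f0)@HX).round(2),(s["contact_force"]-f0).round(2))
print(r.move_straight(*pose(.215,-.002),speed=.02,max_force=9)); rep("a")
print(r.move_straight(*pose(.29,-.002),speed=.008,max_force=8)); rep("b")
r.hold(.1); rep("c")
snap("c")
for n in("side","top"):
    u=proj(n,[.607,.077,.152]).astype(int)
    a=cv2.imread(f"pics/{n}_c.png")[max(0,u[1]-70):u[1]+70,max(0,u[0]-95):u[0]+95]; cv2.imwrite(f"pics/{n}_cc.png",cv2.resize(a,None,fx=4,fy=4,interpolation=cv2.INTER_CUBIC))
```

```text
False
a 7.66 [0.5997 0.0759 0.1519] -5.55 [-5.31  2.06  3.16]
True
b 8.43 [0.6029 0.0768 0.1514] -7.07 [-6.88  1.85  4.91]
c 8.53 [0.6025 0.0769 0.1512] -5.83 [-5.8   0.64  4.81]
```

View pics/side_cc.png

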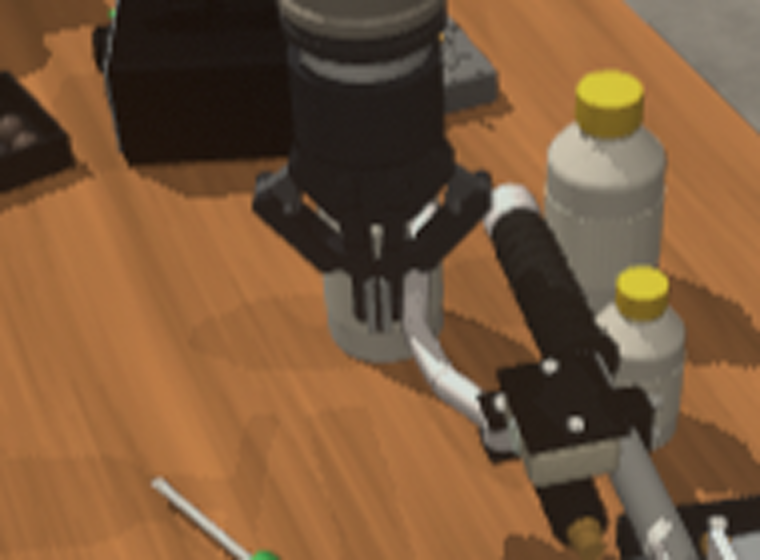

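Run:
```python
from h import *
f0=np.load("f0.npy")
def rep(t): s=r.read_state(); print(t,round(s["time_s"],2),s["eef_pos"].round(4),((s["contact_force"]-f0)@HX).round(2),(s["contact_force"]-f0).round(2)); return -(s["contact_force"]-f0)@HX
q=pose(.24,0)[1]; base=r.read_state()["eef_pos"]; base[2]=.1515
d=pose(.24,0)[0]-pose(.2,0)[0]; d/=np.linalg.norm(d); print(pose(.24,-.002)[0], r.read_state()["eef_rot"].round(4),q.round(4))
for k in range(1,9):
    print(r.move_straight(base+d*.0008*k,None,speed=.008,max_force=8)); r.hold(.08)
    if rep(k)>13: break
```

```text
[0.60379429 0.07599455 0.152     ] [ 0.836   0.5487 -0.004  -0.0031] [0.8303 0.5574 0.     0.    ]
False
1 8.97 [0.6023 0.0769 0.1513] -6.75 [-6.76  0.49  2.63]
False
2 9.3 [0.603  0.077  0.1513] -6.53 [-6.6   0.03  2.32]
False
3 9.63 [0.6038 0.077  0.1513] -5.58 [-5.73 -0.61  3.6 ]
False
4 9.97 [0.6043 0.077  0.1513] -7.58 [-7.65  0.06  4.1 ]
False
5 10.3 [0.6044 0.0771 0.1512] -10.04 [-10.31  -1.05   5.05]
False
6 10.63 [0.6045 0.0771 0.1511] -12.06 [-12.29  -0.65   6.97]
False
7 10.97 [0.6046 0.0772 0.1511] -15.33 [-15.71  -1.4    7.17]
```

Run:
```python
from h import *
f0=np.load("f0.npy")
def rep(t): s=r.read_state(); print(t,round(s["time_s"],2),s["eef_pos"].round(4),((s["contact_force"]-f0)@HX).round(2),(s["contact_force"]-f0).round(2))
for i in range(9): r.hold(.4); rep(i)
snap("d")
for n in("side","top"):
    a=cv2.imread(f"pics/{n}_d.png")[110:250,200:390]; cv2.imwrite(f"pics/{n}_dc.png",cv2.resize(a,None,fx=4,fy=4,interpolation=cv2.INTER_CUBIC))
```

```text
0 11.37 [0.6046 0.0772 0.1511] -15.4 [-15.71  -0.96   7.27]
1 11.77 [0.6046 0.0772 0.1511] -14.47 [-14.97  -2.24   6.74]
2 12.17 [0.6046 0.0772 0.1511] -15.59 [-16.05  -1.92   6.33]
3 12.57 [0.6046 0.0772 0.1511] -15.39 [-15.81  -1.68   8.49]
4 12.97 [0.6046 0.0772 0.1511] -15.24 [-15.63  -1.43   7.27]
5 13.37 [0.6046 0.0772 0.1511] -14.89 [-15.35  -1.96   7.15]
6 13.77 [0.6045 0.0772 0.1511] -14.87 [-15.28  -1.6    7.63]
7 14.17 [0.6046 0.0772 0.1511] -15.07 [-15.58  -2.28   7.65]
8 14.57 [0.6046 0.0772 0.1511] -14.62 [-15.04  -1.71   7.2 ]
```

View pics/side_dc.png

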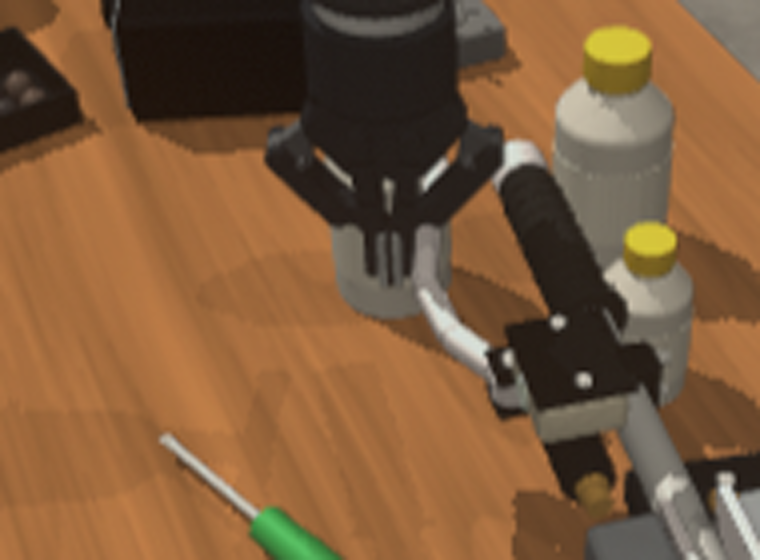

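View pics/top_dc.png

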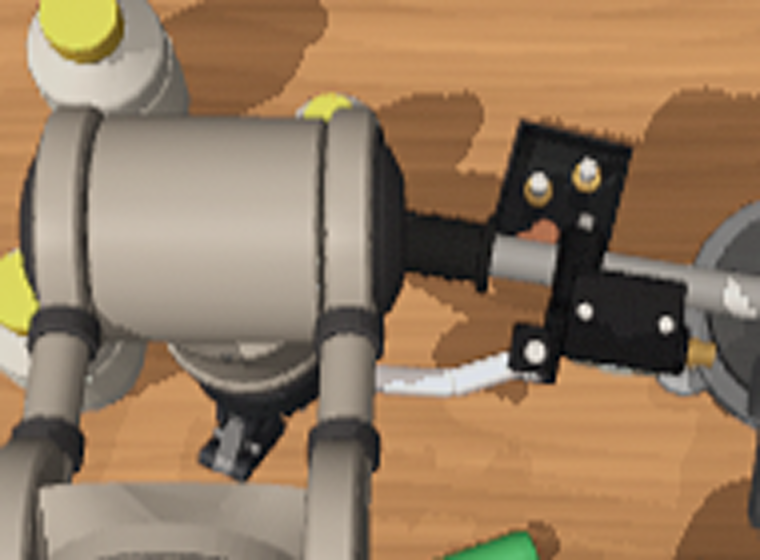

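Run:
```python
from h import *
f0=np.load("f0.npy")
def rep(t): s=r.read_state(); print(t,round(s["time_s"],2),s["eef_pos"].round(4),((s["contact_force"]-f0)@HX).round(2),(s["contact_force"]-f0).round(2))
r.move_straight(*pose(.2,-.001),speed=.012); rep("e1")
r.move_straight(*pose(.1,0),speed=.02); rep("e2")
r.move_straight(*pose(0,.002),speed=.02); rep("e3")
p,q=pose(0,.012); r.move_straight(p,q,speed=.015); rep("off")
p,q=pose(0,.07); r.move_straight(p,q,speed=.06); rep("clear")
r.move_straight(p+[0,0,.14],q,speed=.12)
r.reach(np.array([.40,-.30,.32]),q); rep("away")
snap("e")
```

```text
e1 15.68 [0.5964 0.0759 0.1512] -4.49 [-4.43  0.77 -1.46]
e2 16.52 [0.5842 0.0734 0.152 ] -3.08 [-3.01  0.69 -2.36]
e3 17.41 [0.5702 0.0698 0.1522] 0.88 [ 0.97  0.5  -0.32]
off 18.23 [0.5601 0.0713 0.1521] -0.18 [-0.11  0.5   1.1 ]
clear 19.34 [0.503  0.0798 0.1521] 0.28 [ 0.12 -1.09  1.03]
away 22.12 [ 0.4004 -0.2992  0.3199] -0.26 [-0.17  0.62  0.87]
```

View pics/top_e.png

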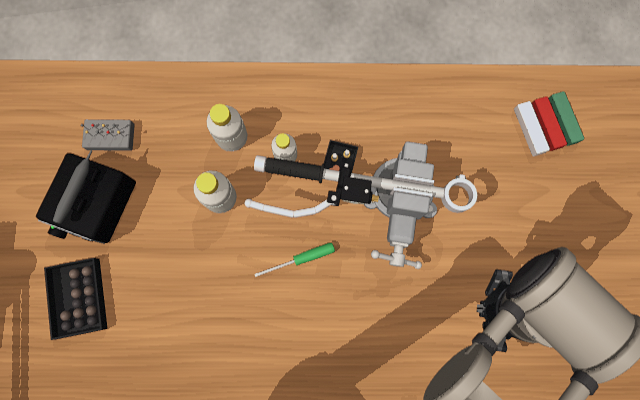

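The lever is back at rest, with its ball at pixel (248, 203) as before. The bottles, tray and screwdriver are where they were, and the hand is clear.

Run:
```python
from h import *
a=cv2.imread("pics/top_a.png").astype(int);b=cv2.imread("pics/top_e.png").astype(int)
print((abs(a-b).max(2)[90:285,190:430]>60).sum())
r.finish_job()
```

```text
0
the job is handed in; nothing more can be done
```

I pressed the brake lever in from the outside with the backs of the closed fingers until it came up solid, held it there, eased it out to rest, took the hand away and handed the job in.

- **Stop and hold:** Past the stop the force rose while the tool no longer moved, and the tool was within about 1.5 mm of where I predicted it for 0.24 rad. I held 14.5 to 15.6 N along the pressing direction for about 3.6 s, with the robot steady. A vertical force of about 7 N built up on the fingers during the hold. I put it down to friction on the lever.
- **Clear of the grip:** I could not see the lever-to-grip gap directly from above, because the wrist hid it. The side view showed the lever and fingers clear of the grip.
- **Ease-out:** I backed the fingers off at about 0.02 m/s, roughly 0.2 rad/s at the lever. The force fell to about zero by the time the fingers reached the rest position.
- **Last check:** The top pictures before and after show no differing pixels around the lever, fluid bottle, parts tray and screwdriver, so the lever is at rest and nothing there moved.
- **Time:** The robot's clock stood at about 22 s when I handed in, against the 53 s limit.
- **Disagreement:** The first guarded press, with an 8 N limit, stopped early on a force spike just short of the stop. I went on in 0.8 mm steps until the force was right.

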